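Dose the conical flask

TASK

Three bottle-top dispensers stand on the lab bench, each with a different glass vessel under its spout. With the fingertips, gently press the plunger of the one whose spout is over the conical flask all the way down, keep it down for a second, then let it rise and draw clear. Leave the other two plungers alone, and do not lift, tip or shift the bottles or the glassware.

Things in the scene. Friction and masses are not known exactly. Their poses are not given: they have to be found in the camera images.
- dispenser_1: One of three identical, loose (standing freely) bottle-top dispensers: a dark amber bottle 70 mm in diameter with a blank label, white screw collar, white pump barrel up to 190 mm and on top a white mushroom plunger; about 0.35 to 0.65 kg. Origin: centre of the bottle's underside; z up; +x is the direction in which its spout points (an 8 mm thick white tube at 140 mm height, bent down at its end). Which vessel stands under its spout changes from start to start.
- plunger_1 (a joint): Travel of dispenser_1's plunger, m: 0 up, 0.018 fully down at the stop. Spring loaded: it starts to yield at about 2 N, is fully down at about 6 N, and rises by itself when let go.
- plunger_1_top (a point): Centre of the flat top of dispenser_1's plunger cap, a white disc 30 mm in diameter and 12 mm thick, 224 mm above the bench when up, on the bottle's axis; moves down with the plunger.
- spout_1 (a point): Mouth of dispenser_1's spout: 80 mm out from the bottle's axis, 118 mm above the bench, opening downwards.
- dispenser_2: One of three identical, loose (standing freely) bottle-top dispensers: a dark amber bottle 70 mm in diameter with a blank label, white screw collar, white pump barrel up to 190 mm and on top a white mushroom plunger; about 0.35 to 0.65 kg. Origin: centre of the bottle's underside; z up; +x is the direction in which its spout points (an 8 mm thick white tube at 140 mm height, bent down at its end). Which vessel stands under its spout changes from start to start.
- plunger_2 (a joint): Travel of dispenser_2's plunger, m: 0 up, 0.018 fully down at the stop. Spring loaded: it starts to yield at about 2 N, is fully down at about 6 N, and rises by itself when let go.
- plunger_2_top (a point): Centre of the flat top of dispenser_2's plunger cap, a white disc 30 mm in diameter and 12 mm thick, 224 mm above the bench when up, on the bottle's axis; moves down with the plunger.
- spout_2 (a point): Mouth of dispenser_2's spout: 80 mm out from the bottle's axis, 118 mm above the bench, opening downwards.
- dispenser_3: One of three identical, loose (standing freely) bottle-top dispensers: a dark amber bottle 70 mm in diameter with a blank label, white screw collar, white pump barrel up to 190 mm and on top a white mushroom plunger; about 0.35 to 0.65 kg. Origin: centre of the bottle's underside; z up; +x is the direction in which its spout points (an 8 mm thick white tube at 140 mm height, bent down at its end). Which vessel stands under its spout changes from start to start.
- plunger_3 (a joint): Travel of dispenser_3's plunger, m: 0 up, 0.018 fully down at the stop. Spring loaded: it starts to yield at about 2 N, is fully down at about 6 N, and rises by itself when let go.
- plunger_3_top (a point): Centre of the flat top of dispenser_3's plunger cap, a white disc 30 mm in diameter and 12 mm thick, 224 mm above the bench when up, on the bottle's axis; moves down with the plunger.
- spout_3 (a point): Mouth of dispenser_3's spout: 80 mm out from the bottle's axis, 118 mm above the bench, opening downwards.
- flask_center (a point): Conical glass flask, loose: base 62 mm in diameter tapering to a 25 mm neck, 94 mm high, upright under one of the three spouts (mouth within 10 mm of the spout's axis). Point: on its axis, 47 mm above its underside.
- beaker_center (a point): Straight-walled glass beaker, loose: 54 mm in diameter (58 mm rim), 80 mm high, under another spout. Point: on its axis, 40 mm up.
- cylinder_center (a point): Slim glass measuring cylinder on a round white foot, loose: tube 24 mm, foot 52 mm in diameter, 110 mm high, under the remaining spout. Point: on its axis, 55 mm up.
Not all that is in view belongs to the job. Leave any green or red look-alike of the dispenser_3 alone.

How it is judged:
On the way, in this order (a step that is already met when the one before it is completed fails the run):
1. the plunger of the dispenser over the flask is pressed down (at least 13 of its 18 mm) by the fingers and kept there for half a second (((horizontal distance between flask_center and spout_1 below 0.035 m and value of joint plunger_1 above 0.013 m and contact force between the fingers and dispenser_1 above 0.3 N) or (horizontal distance between flask_center and spout_2 below 0.035 m and value of joint plunger_2 above 0.013 m and contact force between the fingers and dispenser_2 above 0.3 N) or (horizontal distance between flask_center and spout_3 below 0.035 m and value of joint plunger_3 above 0.013 m and contact force between the fingers and dispenser_3 above 0.3 N))), for 0.5 s.
2. it has risen again (value of joint each of plunger_1, plunger_2, plunger_3 below 0.002 m), for 0.2 s.
At the end, for the whole second after the job is handed in: All three plungers are up (within 2 mm); the dispensers stand upright (within 0.1 rad), at rest, within 15 mm of where they were; the three vessels stand upright within 10 mm of where they were, the flask still under its spout (all of step 2 and distance of each of dispenser_1, dispenser_2, dispenser_3 from where it was at the start of the episode below 0.015 m and angle between each of dispenser_1, dispenser_2, dispenser_3, flask_center, beaker_center, cylinder_center's own z axis and vertical below 0.1 rad and linear speed of each of dispenser_1, dispenser_2, dispenser_3 below 0.02 m/s and distance of each of flask_center, beaker_center, cylinder_center from where it was at the start of the episode below 0.01 m and (horizontal distance between flask_center and spout_1 below 0.035 m or horizontal distance between flask_center and spout_2 below 0.035 m or horizontal distance between flask_center and spout_3 below 0.035 m)); the robot touches nothing.
It fails at once if the plunger of a dispenser without the flask under its spout is pressed (over 4 mm) ((horizontal distance between flask_center and spout_1 above 0.035 m and value of joint plunger_1 above 0.004 m) or (horizontal distance between flask_center and spout_2 above 0.035 m and value of joint plunger_2 above 0.004 m) or (horizontal distance between flask_center and spout_3 above 0.035 m and value of joint plunger_3 above 0.004 m)).
It fails at once if a dispenser is shoved (over 15 mm), tipped (over 0.15 rad) or lifted (over 8 mm) (distance of any of dispenser_1, dispenser_2, dispenser_3 from where it was at the start of the episode above 0.015 m or angle between any of dispenser_1, dispenser_2, dispenser_3's own z axis and vertical above 0.15 rad or height (world z) of any of dispenser_1, dispenser_2, dispenser_3 above 0.008 m).
It fails at once if a glass vessel is moved (over 10 mm) or tipped (over 0.15 rad) (distance of any of flask_center, beaker_center, cylinder_center from where it was at the start of the episode above 0.01 m or angle between any of flask_center, beaker_center, cylinder_center's own z axis and vertical above 0.15 rad).
It fails at once if a dispenser is struck or leaned on hard (over 35 N) (contact force between any of the fingers, the arm and dispenser_1 above 35 N or contact force between any of the fingers, the arm and dispenser_2 above 35 N or contact force between any of the fingers, the arm and dispenser_3 above 35 N).
It also fails if it takes over 35 s, if anything falls off the work surface, if the arm or the gripper's body presses on something with over 40 N, if the wrist force passes 120 N, or if a joint passes its speed limit or range.

ROBOT

A 6-joint arm with a two-finger parallel gripper is mounted at the origin on the work surface. World frame = base frame: x ahead of the robot, y to its left, z up, the work surface at z = 0. Lengths are in m, angles in rad, forces in N, time in s.
With the tool pointing down it reaches from about 0.3 to 0.775 m from the base axis. Payload 14.6 kg.
Tool frame: the origin (TCP) lies at the very end of the fingers, on their centre line; the grasp point (between the pads) lies ctrl.tcp_to_grasp behind it (ctrl.tcp_to_grasp is the distance from the TCP to the grasp point, in m); x points along the fingers, y is the direction in which the jaws open and shut, and the axes are right-handed (so a half turn about x gives the same grasp; the last joint's range is limited). The gripper opens to 94 mm and grips with 3 to 60 N. Pads are 16 mm wide; open, the fingers measure 119 mm over their backs; the gripper's body (75 mm by 177 mm) begins 78 mm behind the grasp point.
Start: joints at [-1.405, 0.3, 1.521, -0, 1.321, -0.067], TCP at [0.127, -0.535, 0.205] pointing down, gripper open.
Joint ranges: [-3.03, 3.03], [-0.79, 2.21], [0.23, 2.52], [-1.04, 4.18], [0, 3.07], [-2.55, 2.55]. Speed limits (rad/s): [2.22, 2.22, 2.57, 3.14, 3.14, 3.14].

INTERFACE

Orientations are given as [roll, pitch, yaw] about the fixed x, y, z axes, in that order (R = Rz(yaw) Ry(pitch) Rx(roll)).
In Python, from station import ctrl gives the robot as it stands.
- The arm moves only by the tool play_rows, never from a script. Its argument "increments" is a list that holds one entry, the list of rows, each a list of 5 numbers: the closure in counts, from 0 (fully open) to 255 (shut), then the shift along the tool's x, y, z in cm, then the turn about the tool's x in degrees. A call has 1 to 12 rows; each row shifts and turns the commanded pose from where the row before left it, along the tool's axes as they then stand; what a row does not reach is not made up. A row lasts 1/12 s, in which the tool goes at most 41.7 mm and 7.16 degrees, less where a joint would pass 70% of its speed; a pose out of reach is approached as far as the arm can. A call is refused whole if a number of a shift passes 4.17 or a number of a turn 7.16, either way. A call with a gripper value outside its range is refused whole. The fingers move at their own pace and stop on an object; "newtons" is the grip in N (left out, the last holds). Time passes only in rows, so rows that do not move let the fingers close. It gives the time, the measured TCP pose, the force and the opening at its end, in the units of the state.
- ctrl.get_obs(): the state, without advancing time (a new reading comes with each control period).
- ctrl.camera(name): name is "scene" or "top" or "wrist"; returns the picture (400x640x3 uint8, red, green, blue); there is no depth.
- ctrl.calibration(name): a dict with "fx", "fy", "cx", "cy" (pixels), "rvec" (rotation vector, rad) and "tvec" (3), from world to camera coordinates, as OpenCV has them; the wrist camera has in their place "T_tool_cam" (4x4, takes a point from camera to tool coordinates, whose origin is the TCP and whose axes are the tool frame's). Camera axes: x right, y down, z forward; pixel columns grow to the right and rows downward; lengths in m; the calibration is good to about 2 mm. A picture is of the moment at which its call begins: read the wrist's pose just before it. calibration takes no time and is no camera call.
- ctrl.hand_in(): hands the job in, once; it reports no verdict.
The state is a dict: "time_s": time; "qpos": joint angles; "joint_vel": joint speeds; "tau": joint torques, N m; "ee_pos": TCP position; "eef_rot": TCP orientation; "force": force on the tool from outside, world axes, zero at the start; "moment": the same for the moment, N m; "grip_width": finger opening in m.
Only numpy, scipy, OpenCV 4.12 (cv2) and the standard library are available. Lean on these libraries where they do the work, as an engineer would, in place of code of your own. Each camera call takes 0.05 s, during which the arm holds its last target.

## Working session

There is one attempt and no reset: what is moved stays moved. The work goes in short steps, Python scripts to look and compute and a tool call to move; the robot and the scene stay as the last step left them, time stands still between calls to the robot, and variables do not carry over. Pictures are saved under pics/ and viewed, and the job is handed in when it is done.

Besides the shell and the picture viewer there is one more tool, called after "Emit:" as name(argument=value, ...) on one line, values as JSON. play_rows: Moves the arm, as the interface text tells. Its arguments: {"type":"object","properties":{"increments":{"type":"array"},"newtons":{"type":"number"}},"required":["increments"]}

```bash
mkdir -p pics
python3 - <<'E'
from station import ctrl
import cv2
for n in ("scene","top"):
    im=ctrl.camera(n); cv2.imwrite(f"pics/{n}0.png",im[:,:,::-1])
o=ctrl.get_obs(); print(o); print(ctrl.tcp_to_grasp)
for n in ("scene","top","wrist"): print(ctrl.calibration(n))
E
```

```text
{'time_s': 0.1, 'qpos': array([-1.40458309e+00,  3.00426258e-01,  1.52149459e+00, -3.24512734e-05,
        1.32070833e+00, -6.65840516e-02]), 'joint_vel': array([-0.00189327, -0.0036562 , -0.0029066 , -0.00039724,  0.00128539,
        0.00033038]), 'tau': array([ 3.09913055e-03, -5.32643330e+01, -3.53282654e+01,  7.09975488e-02,
        2.34877708e-02, -6.93775200e-05]), 'ee_pos': array([ 0.12684457, -0.53493806,  0.20494752]), 'eef_rot': array([-1.60706386,  1.56975933,  1.76733413]), 'force': array([-0.6248142 , -0.03309778,  0.39810859]), 'moment': array([0.01996446, 0.01257692, 0.00694019]), 'grip_width': 0.09422204360204318}
0.0188
{'fx': 373.6401118000112, 'fy': 373.6401118000112, 'cx': 319.58249651962683, 'cy': 195.42281833988233, 'rvec': array([ 2.07514138,  1.1141582 , -0.51909128]), 'tvec': array([-0.32951188, -0.17024016,  1.29270067])}
{'fx': 407.0456071174771, 'fy': 407.0456071174771, 'cx': 312.5438616329537, 'cy': 203.0947946652129, 'rvec': array([ 2.1823441 , -2.14809057,  0.08940737]), 'tvec': array([0.04939915, 0.54342148, 1.01071133])}
{'fx': 289.924905177154, 'fy': 289.924905177154, 'cx': 319.4395659719943, 'cy': 203.54437693303163, 'T_tool_cam': array([[ 1.02475765e-04, -2.55056909e-01,  9.66926038e-01,
        -1.80555043e-01],
       [ 9.99999995e-01,  3.00925583e-05, -9.80431243e-05,
         5.09971366e-04],
       [-4.09070194e-06,  9.66926043e-01,  2.55056911e-01,
        -7.32370733e-02],
       [ 0.00000000e+00,  0.00000000e+00,  0.00000000e+00,
         1.00000000e+00]])}
```

View pics/scene0.png

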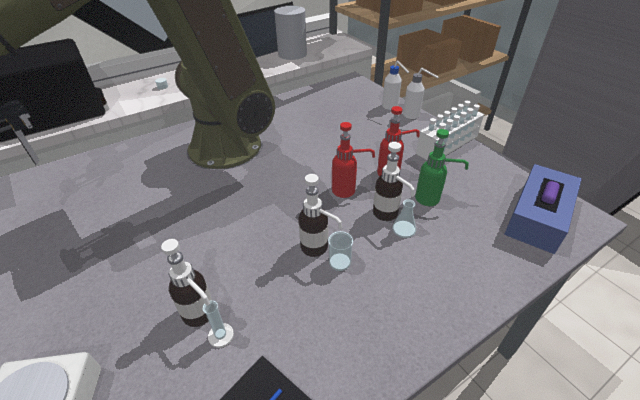

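View pics/top0.png

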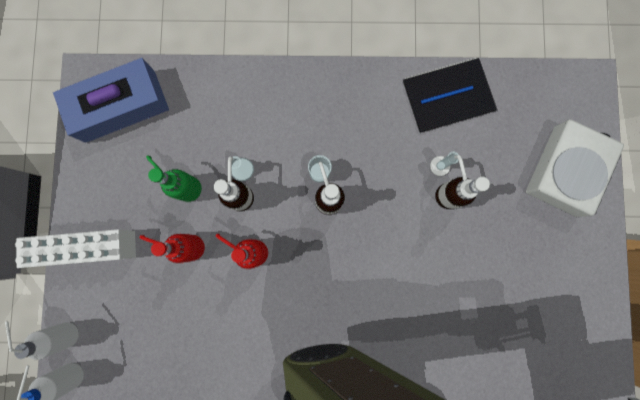

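The scene view has three amber dispensers: cylinder at left (215,335), beaker in the middle (340,250), conical flask at right (404,222). The flask's dispenser has its cap at about (395,149) in scene and (222,187) in top. I'll enlarge both.

Run:
```python
import cv2
a=cv2.imread("pics/scene0.png")[130:250,330:490]; cv2.imwrite("pics/sc.png",cv2.resize(a,None,fx=5,fy=5,interpolation=cv2.INTER_CUBIC))
a=cv2.imread("pics/top0.png")[140:260,140:300]; cv2.imwrite("pics/tc.png",cv2.resize(a,None,fx=5,fy=5,interpolation=cv2.INTER_CUBIC))
```

```text
(no output)
```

View pics/sc.png

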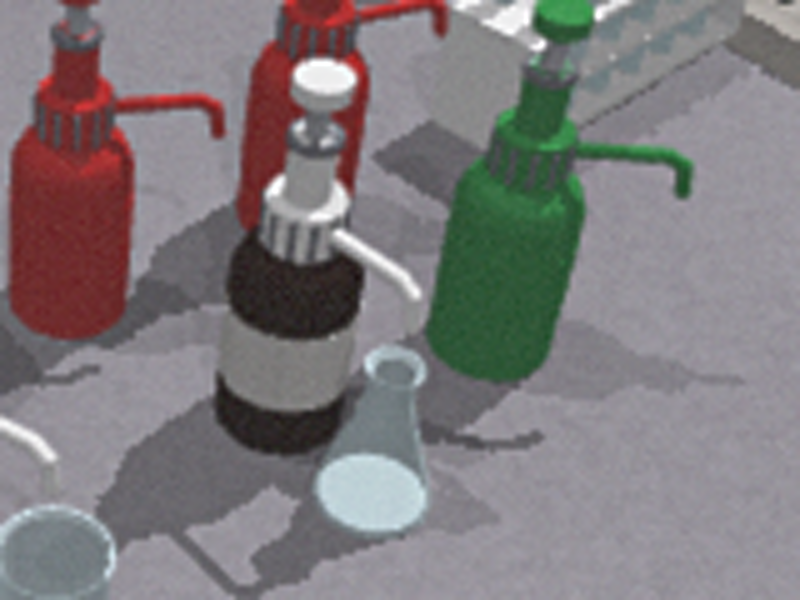

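View pics/tc.png

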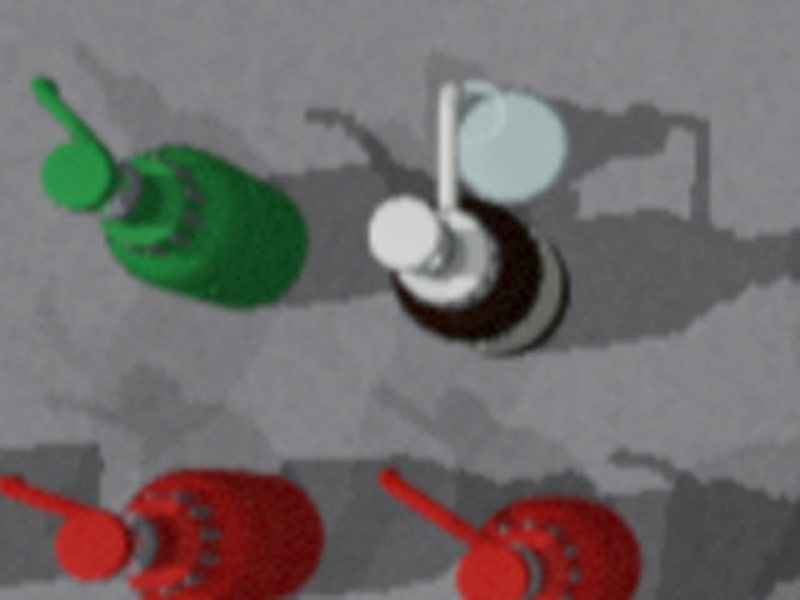

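```bash
cat > h.py <<'E'
import numpy as np, cv2
from station import ctrl
def ray(n,u,v):
    c=ctrl.calibration(n); R=cv2.Rodrigues(c['rvec'])[0]
    return -R.T@c['tvec'], R.T@np.array([(u-c['cx'])/c['fx'],(v-c['cy'])/c['fy'],1])
def atz(n,u,v,z):
    o,d=ray(n,u,v); return o+d*(z-o[2])/d[2]
E
python3 - <<'E'
from h import *
T=lambda x,y:(140+x/5-.4,140+y/5-.4); S=lambda x,y:(330+x/5-.4,130+y/5-.4)
np.set_printoptions(precision=4,suppress=True)
print("cap",atz("top",*T(404,232),.224),atz("scene",*S(325,80),.224))
A=[ray("top",*T(404,232)),ray("scene",*S(325,80))]
M=sum(np.eye(3)-np.outer(d,d)/(d@d) for o,d in A); b=sum((np.eye(3)-np.outer(d,d)/(d@d))@o for o,d in A)
print("tri",np.linalg.solve(M,b))
print("flask base",atz("top",*T(510,147),.002),atz("scene",*S(372,494),.002))
print("spout",atz("top",*T(450,90),.14))
print("green cap",atz("top",*T(78,176),.224),atz("scene",*S(563,15),.224))
print("red caps",atz("top",*T(492,572),.224),atz("top",*T(92,545),.224))
print("others",atz("top",331,191,.224),atz("top",481,184,.224))
from scipy.spatial.transform import Rotation as Ro
o=ctrl.get_obs(); print(Ro.from_euler('xyz',o['eef_rot']).as_matrix())
E
```

```text
cap [0.5562 0.2469 0.224 ] [0.5632 0.2422 0.224 ]
tri [0.5571 0.2484 0.2182]
flask base [0.6324 0.2469 0.002 ] [0.6363 0.2446 0.002 ]
spout [0.6338 0.2488 0.14  ]
green cap [0.5778 0.3842 0.224 ] [0.5866 0.377  0.224 ]
red caps [0.4168 0.2055 0.224 ] [0.425  0.3702 0.224 ]
others [0.5492 0.0174 0.224 ] [ 0.5682 -0.2912  0.224 ]
[[-0.0002  0.2307 -0.973 ]
 [ 0.001  -0.973  -0.2307]
 [-1.     -0.001  -0.    ]]
```

Emit:
play_rows(increments=[[[255,-2.5,0,0,0],[255,-2.5,0,0,0],[255,-2.5,0,0,0],[255,-2.5,0,0,0],[255,0,-1,-1,0],[255,0,-2,-2,0],[255,0,-2,-2,0],[255,0,-2,-2,0],[255,0,-2,-2,0],[255,0,-2,-2,0],[255,0,-2,-2,0],[255,0,-2,-2,0]]], newtons=10)

```text
time_s: 1.1
ee_pos: [0.2386, -0.3532, 0.3052]
eef_rot: [-1.315, 1.57, 2.059]
force: [0.7, -1.5, 0.0]
grip_width: 0.0175
```

Emit:
play_rows(increments=[[[255,0,-2.2,-2,0],[255,0,-2.2,-2,0],[255,0,-2.2,-2,0],[255,0,-2.2,-2,0],[255,0,-2.2,-2,0],[255,0,-2.2,-2,0],[255,0,-2.2,-2,0],[255,0,-2.2,-2,0],[255,0,-2.2,-2,0],[255,0,-2.2,-2,0],[255,0,-2.2,-2,0],[255,0,-2.2,-2,0]]])

```text
time_s: 2.1
ee_pos: [0.4112, -0.0408, 0.3054]
eef_rot: [-0.453, 1.571, 2.921]
force: [0.2, -2.1, 0.3]
grip_width: 0.0007
```

Emit:
play_rows(increments=[[[255,0,-2.2,-2,0],[255,0,-2.2,-2,0],[255,0,-2.2,-2,0],[255,0,-2.2,-2,0],[255,0,-2.2,-2,0],[255,0,-2.2,-2,0],[255,0,-2.2,-2,0],[255,0,-2.2,-2,0],[255,0,-1,-1,0],[255,0,0,0,0],[255,0,0,0,0],[255,0,0,0,0]]])

```text
time_s: 3.1
ee_pos: [0.5331, 0.1772, 0.3053]
eef_rot: [0.388, 1.57, -2.521]
force: [0.5, -0.1, 0.2]
grip_width: 0.0006
```

Run:
```python
from h import *
from scipy.spatial.transform import Rotation as Ro
np.set_printoptions(precision=4,suppress=True)
o=ctrl.get_obs(); print(o)
cv2.imwrite("pics/w1.png",ctrl.camera("wrist")[:,:,::-1])
cv2.imwrite("pics/t1.png",ctrl.camera("top")[:,:,::-1])
cv2.imwrite("pics/s1.png",ctrl.camera("scene")[:,:,::-1])
print(Ro.from_euler('xyz',o['eef_rot']).as_matrix())
```

```text
{'time_s': 3.1, 'qpos': array([ 0.2558,  0.2733,  1.3261, -0.0002,  1.5426,  1.5941]), 'joint_vel': array([-0.0096, -0.0133,  0.0014, -0.0005,  0.0004,  0.0021]), 'tau': array([  0.839 , -52.4911, -37.4242,   0.0398,  -0.0856,   0.0157]), 'ee_pos': array([0.5331, 0.1772, 0.3053]), 'eef_rot': array([ 0.388 ,  1.5704, -2.5212]), 'force': array([ 0.4604, -0.0949,  0.2079]), 'moment': array([-0.0025, -0.018 ,  0.0404]), 'grip_width': 0.0006230611402036097}
[[-0.0003  0.2304 -0.9731]
 [-0.0002 -0.9731 -0.2304]
 [-1.      0.0002  0.0004]]
```

View pics/w1.png

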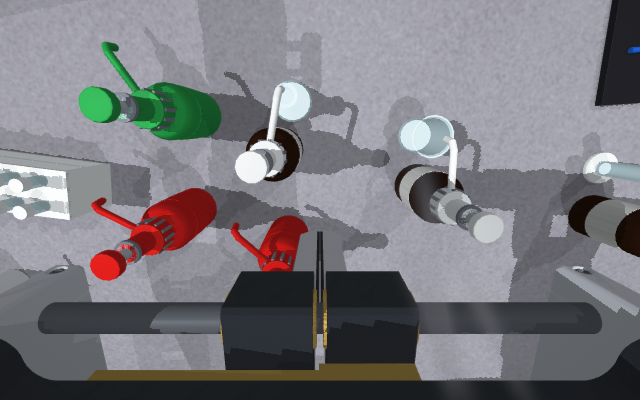

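View pics/s1.png

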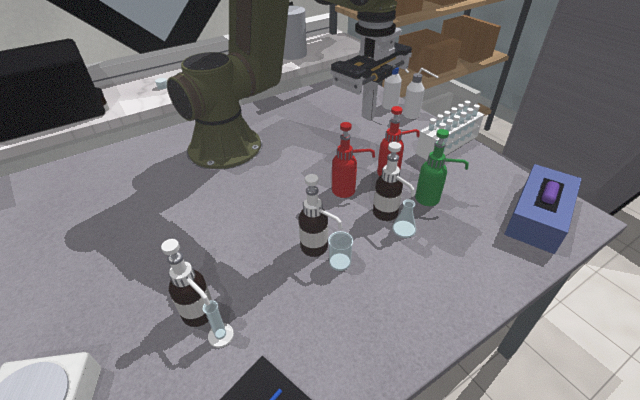

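The wrist picture shows the flask dispenser's cap at about (253,167), with the closed fingers at (320,240) and still well short of it.

Run:
```python
from h import *
from scipy.spatial.transform import Rotation as Ro
np.set_printoptions(precision=4,suppress=True)
w=cv2.imread("pics/w1.png"); cv2.imwrite("pics/w1c.png",cv2.resize(w[70:190,210:330],None,fx=5,fy=5,interpolation=cv2.INTER_CUBIC))
o=ctrl.get_obs(); R=Ro.from_euler('xyz',o['eef_rot']).as_matrix(); c=ctrl.calibration("wrist"); T=c['T_tool_cam']
for u,v,z in [(253,167,.224),(487,226,.224),(293,103,.002)]:
    d=R@T[:3,:3]@np.array([(u-c['cx'])/c['fx'],(v-c['cy'])/c['fy'],1]); p=o['ee_pos']+R@T[:3,3]
    q=p+d*(z-p[2])/d[2]; print(q, R.T@(q-o['ee_pos']))
```

```text
[0.5567 0.244  0.224 ] [ 0.0818 -0.0597 -0.0383]
[0.5524 0.0166 0.224 ] [0.0818 0.1606 0.0182]
[0.631  0.2427 0.002 ] [ 0.3039 -0.0414 -0.1101]
```

View pics/w1c.png

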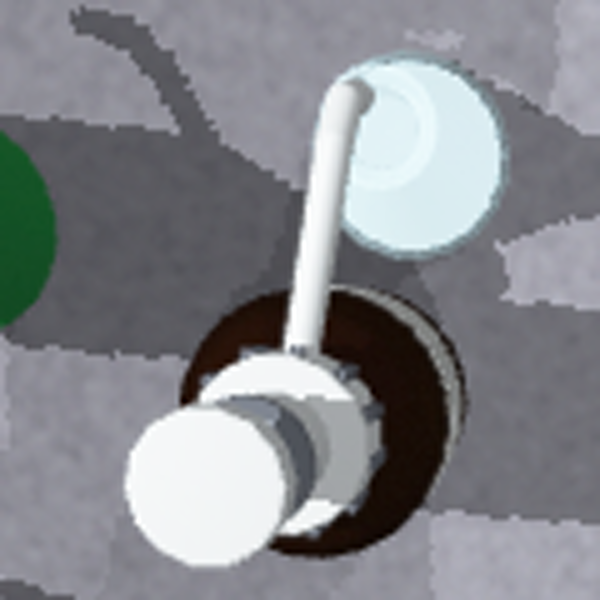

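Emit:
play_rows(increments=[[[255,0,-2,-1.3,0],[255,0,-2,-1.3,0],[255,0,-2.1,-1.3,0],[255,0,0,0,0],[255,1.5,0,0,0],[255,1.5,0,0,0],[255,1.5,0,0,0],[255,1.0,0,0,0],[255,0.5,0,0,0],[255,0.5,0,0,0],[255,0,0,0,0],[255,0,0,0,0]]])

```text
time_s: 4.25
ee_pos: [0.5574, 0.2461, 0.241]
eef_rot: [-3.013, 1.57, 0.361]
force: [-0.3, 0.4, 0.2]
grip_width: 0.0007
```

Run:
```python
from h import *
o=ctrl.get_obs(); print(o['ee_pos'],o['force'])
im={n:ctrl.camera(n)[:,:,::-1] for n in("wrist","scene")}
a=cv2.resize(im["wrist"][130:330,220:420],(400,400),interpolation=cv2.INTER_CUBIC)
b=cv2.resize(im["scene"][90:190,345:445],(400,400),interpolation=cv2.INTER_CUBIC)
cv2.imwrite("pics/ws2.png",np.hstack([a,b]))
```

```text
[0.55737339 0.24609615 0.24103032] [-0.31998376  0.39719444  0.15041773]
```

View pics/ws2.png

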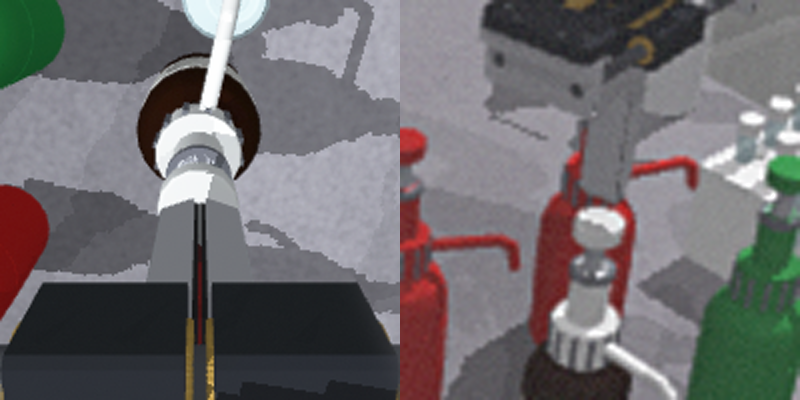

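The fingertips are centred over the cap, 17 mm above it. Next I press slowly.

Emit:
play_rows(increments=[[[255,0.5,0,0,0],[255,0.5,0,0,0],[255,0.3,0,0,0],[255,0.2,0,0,0],[255,0.2,0,0,0],[255,0.2,0,0,0],[255,0.2,0,0,0],[255,0.2,0,0,0],[255,0.2,0,0,0],[255,0,0,0,0]]])

```text
time_s: 5.18
ee_pos: [0.5572, 0.2462, 0.2152]
eef_rot: [0.135, 1.571, -2.774]
force: [-0.5, -0.1, 4.4]
grip_width: 0.0001
```

Emit:
play_rows(increments=[[[255,0.2,0,0,0],[255,0.2,0,0,0],[255,0.2,0,0,0],[255,0.1,0,0,0],[255,0,0,0,0]]])

```text
time_s: 5.6
ee_pos: [0.5572, 0.2462, 0.2082]
eef_rot: [0.22, 1.571, -2.688]
force: [-1.2, -0.1, 4.9]
grip_width: 0.0003
```

Emit:
play_rows(increments=[[[255,0.1,0,0,0],[255,0.1,0,0,0],[255,0,0,0,0],[255,0,0,0,0]]])

```text
time_s: 5.93
ee_pos: [0.5573, 0.2462, 0.2065]
eef_rot: [-3.109, 1.571, 0.266]
force: [-1.1, 0.8, 5.9]
grip_width: 0.0006
```

Emit:
play_rows(increments=[[[255,0.1,0,0,0],[255,0,0,0,0],[255,0,0,0,0]]])

```text
time_s: 6.18
ee_pos: [0.5575, 0.2463, 0.2063]
eef_rot: [-3.0, 1.569, 0.375]
force: [-1.3, -0.0, 9.1]
grip_width: 0.0003
```

The plunger is at the stop: the TCP stalls at 0.206 and the force has climbed to 9 N. I hold it there for a second and take a look.

Emit:
play_rows(increments=[[[255,0,0,0,0],[255,0,0,0,0],[255,0,0,0,0],[255,0,0,0,0],[255,0,0,0,0],[255,0,0,0,0],[255,0,0,0,0],[255,0,0,0,0],[255,0,0,0,0],[255,0,0,0,0],[255,0,0,0,0],[255,0,0,0,0]]])

```text
time_s: 7.18
ee_pos: [0.5575, 0.2463, 0.2063]
eef_rot: [-3.004, 1.569, 0.37]
force: [-2.3, -1.1, 10.4]
grip_width: 0.0008
```

Run:
```python
from h import *
o=ctrl.get_obs(); print(o['ee_pos'],o['force'])
b=cv2.resize(ctrl.camera("scene")[110:250,330:490,::-1],None,fx=4,fy=4,interpolation=cv2.INTER_CUBIC)
cv2.imwrite("pics/s3.png",b)
```

```text
[0.55749721 0.24631992 0.20625929] [-2.32977025 -1.13628006 10.38292853]
```

View pics/s3.png

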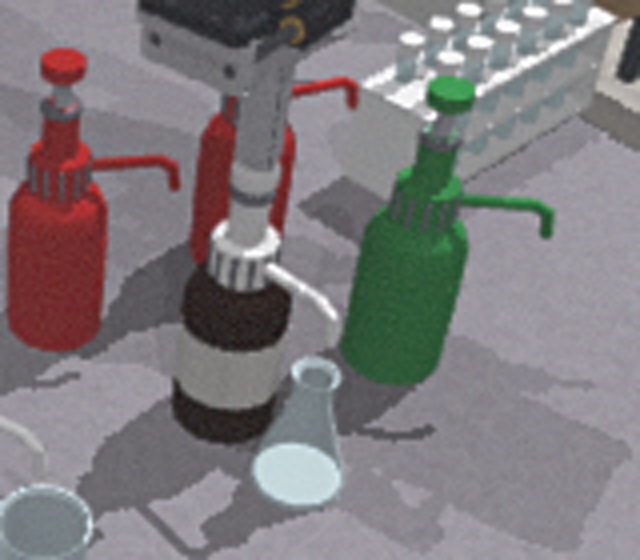

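The picture shows the cap pressed right down onto the barrel at crop (255,175), with the bottle upright and the flask unmoved. Now I let it rise slowly and draw clear.

Emit:
play_rows(increments=[[[255,-0.2,0,0,0],[255,-0.2,0,0,0],[255,-0.2,0,0,0],[255,-0.3,0,0,0],[255,-0.3,0,0,0],[255,-0.3,0,0,0],[255,-0.3,0,0,0],[255,-0.5,0,0,0],[255,-1,0,0,0],[255,-2,0,0,0],[255,-2,0,0,0],[255,-2,0,0,0]]])

```text
time_s: 8.23
ee_pos: [0.5571, 0.2461, 0.2999]
eef_rot: [0.086, 1.571, -2.823]
force: [0.9, 0.6, -0.6]
grip_width: 0.0005
```

Emit:
play_rows(increments=[[[255,-2,0,0,0],[255,-1,0,0,0],[255,0,0,0,0],[255,0,0,0,0],[255,0,0,0,0],[255,0,0,0,0]]])

```text
time_s: 8.73
ee_pos: [0.557, 0.2461, 0.3271]
eef_rot: [0.11, 1.569, -2.799]
force: [-0.2, 0.2, 0.1]
grip_width: 0.0003
```

Run:
```python
from h import *
o=ctrl.get_obs(); print(o['ee_pos'],o['force'],o['time_s'])
s=ctrl.camera("scene")[:,:,::-1]
cv2.imwrite("pics/s4f.png",s)
cv2.imwrite("pics/s4.png",cv2.resize(s[130:250,330:490],None,fx=5,fy=5,interpolation=cv2.INTER_CUBIC))
```

```text
[0.55699996 0.24611448 0.32706646] [-0.21971968  0.23428145  0.10356052] 8.7333
```

View pics/s4.png

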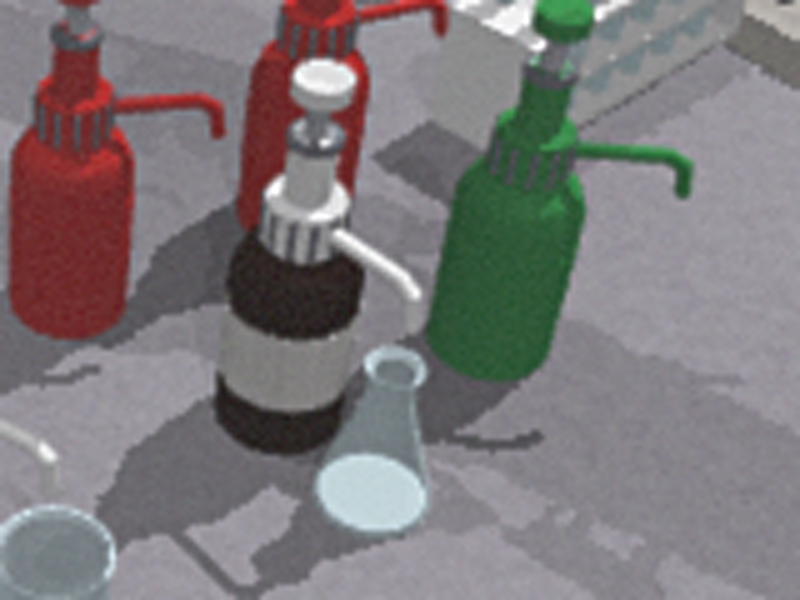

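View pics/s4f.png

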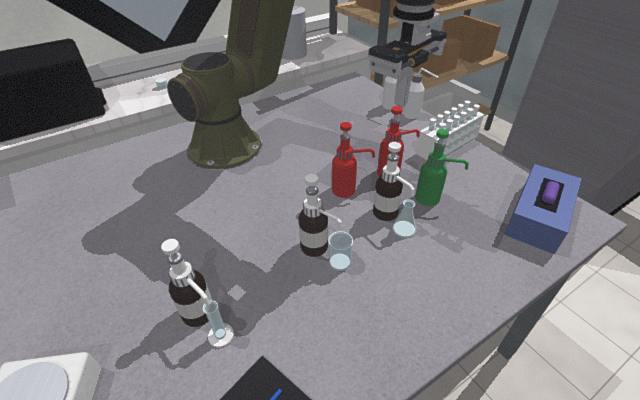

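The cap is back at crop (325,80), the same pixels as at the start. All bottles and vessels are unmoved and the arm is clear at z = 0.327.

```bash
python3 -c "
from station import ctrl
print(ctrl.hand_in())"
```

```text
the job is handed in; nothing more can be done
None
```

I pressed the plunger of the dispenser over the conical flask, the one on the robot's left at about (0.557, 0.246), using closed fingertips. It went down to its stop (TCP z 0.206, force 9–10 N) and stayed there for a little over a second. I then let it rise, drew clear to z = 0.327 and handed the job in at about 8.8 s.

- **Last checks:** The final scene picture shows the cap back at the pixel position it started from. The bottles and glassware look unmoved, and the tool force is near zero.
- **Cap position:** My three camera measurements of the cap agreed to within about 7 mm. The scene camera was the outlier, so I went by the wrist and top views.
- **Not confirmed:** `hand_in` gives no verdict. I never read the plunger travel directly; "fully down" rests on the height, the force and the picture.

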